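# Clip the fastener case shut

### The job

Of the two small black fastener cases on the cart, one has its lid on. Fold its three clips, at the front, left and right, over the rim of the lid and press each down until it lies flat on the lid.

Things in the scene. Friction and masses are not known exactly. Their poses are not given: they have to be found in the camera images.
- case: Fastener case with its grey lid on (the other case is alike but open, screws showing). Black plastic, 140 (x) x 170 (y) mm, fixed to the cart; lid top 82 mm above the cart. Origin: centre of its underside; z up, -x is the front. Clips hinge at mid-edge on front, left and right, axes level, along the edge, 85.5 mm above the cart; the back (+x) has none.
- case_front (a joint): Front clip: stiff black plate 42 mm long, 28 wide, 5 thick; hinge at (-75, 0) mm in the case frame. Angle in rad: 0 = flat on the lid, reaching 42 mm inwards, upper face 88 mm above the cart; 1.57 = upright; more = leaning outwards, stop at 2.0. Starts within 30 degrees of upright. Light friction (0.025 N m) holds it where it is left.
- case_left (a joint): Left clip, hinge at (0, +90) mm in the case frame; same plate, angle, start and friction.
- case_right (a joint): Right clip, hinge at (0, -90) mm in the case frame; same plate, angle, start and friction.
Not all that is in view belongs to the job. What is shaped like the case but purple is not meant.

How it is judged:
By the outcome, as a careful person would: the job done as asked, in the order asked, and still so for the second after the job is handed in, with the robot touching nothing.
It also fails if it takes over 38 s, if anything falls off the work surface, if the arm or the gripper's body presses on something with over 40 N, if the wrist force passes 120 N, or if a joint passes its speed limit or range.

### The arm

A 6-joint arm with a two-finger parallel gripper is mounted at the origin on the work surface. World frame = base frame: x ahead of the robot, y to its left, z up, the work surface at z = 0. Lengths are in m, angles in rad, forces in N, time in s.
With the tool pointing down it reaches from about 0.25 to 0.775 m from the base axis. Payload 4 kg.
Tool frame: the origin (TCP) lies midway between the tips of the shut fingers; the grasp point (between the pads) lies 19 mm behind it (robot.grasp_offset is the distance from the TCP to the grasp point, in m); z points along the fingers, y is the direction in which the jaws open and shut (so a half turn about z gives the same grasp; the last joint's range is limited). The gripper opens to 94 mm and grips with 3 to 60 N. Pads are 16 mm wide; open, the fingers measure 119 mm over their backs; the gripper's body (75 mm by 177 mm) begins 78 mm behind the grasp point.
Start: joints at [1.147, 0.087, 1.371, -0, 1.684, -0.103], TCP at [0.173, 0.522, 0.206] pointing down, gripper open.
Joint ranges: [-3.1, 3.1], [-0.76, 2.03], [0.27, 2.55], [-1.08, 4.22], [0.17, 2.65], [-2.57, 2.57]. Speed limits (rad/s): [2.79, 2.79, 3.14, 3.14, 3.14, 3.14].

### API

Orientations are given as [roll, pitch, yaw] about the fixed x, y, z axes, in that order (R = Rz(yaw) Ry(pitch) Rx(roll)).
In Python, from bench import status, viewer, order, robot gives the robot as it stands. The module is installed in compiled form; this text tells all that it offers.
- The arm moves only by the tool move_arm, never from a script. Its argument "targets" is a list of rows, each a list of 3 entries, a list of its own where there are three numbers: the shift along the tool's x, y, z in mm, then the turn, a rotation vector about the tool's x, y, z in degrees, then the opening, from -1 (shut) to 1 (fully open). A call has 1 to 20 rows; each row is the pose to reach, as a shift and turn from the pose commanded when the call began, along the tool's axes at that moment; what a row does not reach only later rows make up. A row lasts 1/8 s, in which the tool goes at most 62.5 mm and 10.7 degrees, less where a joint would pass 70% of its speed; a pose out of reach is approached as far as the arm can. A call with a gripper value outside its range is refused whole. The fingers move at their own pace and stop on an object; the grip force is fixed at half the most. Time passes only in rows, so rows that repeat a pose let the fingers close. It gives the time, the measured TCP pose, the force and the opening at its end, in the units of the state.
- status.get_obs(): the state, without advancing time (a new reading comes with each control period).
- viewer.snapshot(name): name is "scene" or "top"; returns the picture (400x640x3 uint8, red, green, blue); there is no depth.
- viewer.camera_model(name): a dict with "K" (3x3 intrinsics, pixels), "xyz" and "attitude" of the camera in the world. Camera axes: x right, y up, looking along -z (the intrinsics and any distortion apply to the point x, -y, -z); pixel columns grow to the right and rows downward; lengths in m; the calibration is good to about 2 mm. A picture is of the moment at which its call begins. camera_model takes no time and is no camera call.
- order.close_job(): hands the job in, once; it reports no verdict.
The state is a dict: "time": time; "joint_positions": joint angles; "qvel": joint speeds; "joint_torque": joint torques, N m; "tool_pos": TCP position; "ee_rot": TCP orientation; "wrist_force": force on the tool from outside, world axes, zero at the start; "wrist_torque": the same for the moment, N m; "width": finger opening in m.
Only numpy, scipy, OpenCV 4.12 (cv2) and the standard library are available. Lean on these libraries where they do the work, as an engineer would, in place of code of your own. Each camera call takes 0.05 s, during which the arm holds its last target. There are 200 camera calls.

## Working session

There is one attempt and no reset: what is moved stays moved. The work goes in short steps, Python scripts to look and compute and a tool call to move; the robot and the scene stay as the last step left them, time stands still between calls to the robot, and variables do not carry over. Pictures are saved under pics/ and viewed, about 8 in all and at most 12, crops included, and the job is handed in when it is done.

Besides the shell and the picture viewer there is one more tool, called after ">>>" as name(argument=value, ...), one argument or row to a line, values as JSON. move_arm: Moves the arm, as the interface text tells. Its arguments: {"type":"object","properties":{"targets":{"type":"array"}},"required":["targets"]}

```bash
mkdir -p pics
python3 - <<'E'
from bench import status,viewer,robot
import cv2,numpy as np
for n in("scene","top"):
    cv2.imwrite(f"pics/{n}0.png",viewer.snapshot(n)[:,:,::-1])
    m=viewer.camera_model(n);print(n,{k:np.round(v,4).tolist() if not isinstance(v,str) else v for k,v in m.items()})
o=status.get_obs();print({k:np.round(v,3).tolist() for k,v in o.items()})
E
```

```text
scene {'K': [[405.4166, 0.0, 319.1802], [0.0, 405.4166, 199.3826], [0.0, 0.0, 1.0]], 'xyz': [1.0083, 0.3519, 0.6537], 'attitude': [0.8575, 0.0125, 2.0999]}
top {'K': [[458.8854, 0.0, 320.4534], [0.0, 458.8854, 207.1614], [0.0, 0.0, 1.0]], 'xyz': [0.2528, -0.0153, 1.2548], 'attitude': [0.17, 0.0261, -1.5764]}
{'time': 0.1, 'joint_positions': [1.147, 0.088, 1.372, 0.0, 1.684, -0.103], 'qvel': [-0.001, -0.001, -0.002, -0.0, 0.002, -0.001], 'joint_torque': [0.001, -34.126, -30.33, 0.072, 0.031, -0.0], 'tool_pos': [0.173, 0.522, 0.204], 'ee_rot': [-3.14, -0.0, 2.821], 'wrist_force': [-0.412, -1.171, -0.367], 'wrist_torque': [0.003, 0.058, -0.002], 'width': 0.094}
```

View pics/scene0.png

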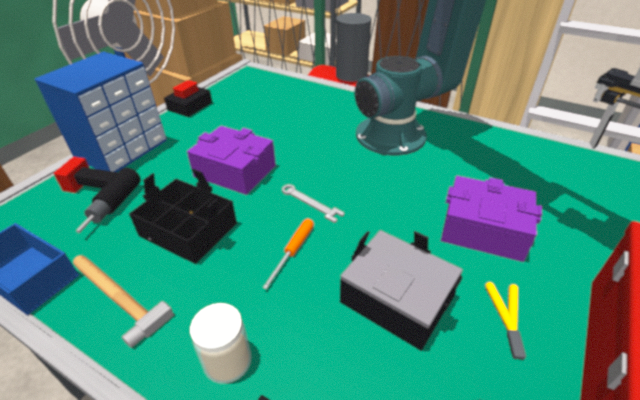

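View pics/top0.png

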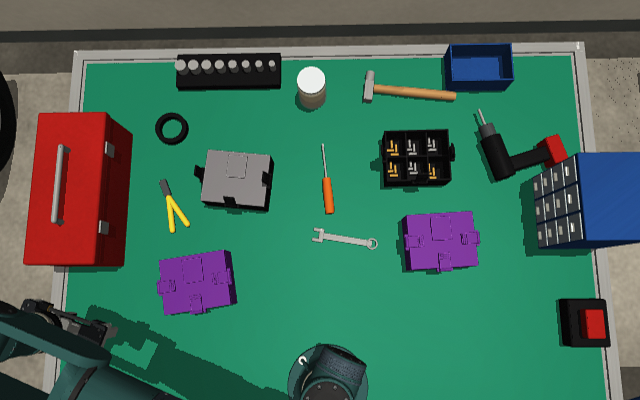

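The lidded case (grey lid) is at top (237,180) and scene (400,280). The open one is at top (416,158) and scene (185,215), and it shows its screws. The purple ones, top (197,281) and (441,241), are not meant. So the grey-lidded one fits, and I'll confirm it in an enlarged crop.

```bash
cat > h.py <<'E'
import cv2,numpy as np
from bench import viewer
from scipy.spatial.transform import Rotation as R
def cam(n):
    m=viewer.camera_model(n);return np.array(m["K"]),np.array(m["xyz"]),R.from_euler("xyz",m["attitude"]).as_matrix()
def ray(n,uv):
    K,c,A=cam(n);d=np.linalg.inv(K)@[uv[0],uv[1],1];return c,A@(d*[1,-1,-1])
def onz(n,uv,z):
    c,d=ray(n,uv);return c+d*(z-c[2])/d[2]
def tri(uvs,uvt):
    c,d=ray("scene",uvs);e,f=ray("top",uvt)
    s=np.linalg.lstsq(np.c_[d,-f],e-c,rcond=None)[0];p,q=c+s[0]*d,e+s[1]*f
    return (p+q)/2,np.linalg.norm(p-q)
def proj(n,P):
    K,c,A=cam(n);q=(A.T@(np.asarray(P)-c))*[1,-1,-1];q=K@q;return q[:2]/q[2]
E
python3 - <<'E'
import cv2,numpy as np
from h import *
S=cv2.imread("pics/scene0.png");T=cv2.imread("pics/top0.png")
a=cv2.resize(S[220:350,330:475],None,fx=4,fy=4,interpolation=2);b=cv2.resize(T[140:220,190:285],None,fx=4,fy=4,interpolation=2)
b=cv2.resize(T[140:220,190:240+45],None,fx=4,fy=4,interpolation=2)
h=max(a.shape[0],b.shape[0]);pad=lambda i:cv2.copyMakeBorder(i,0,h-i.shape[0],0,0,0)
o=np.hstack([pad(a),pad(b)]);o=cv2.resize(o,None,fx=.8,fy=.8);print(o.shape);cv2.imwrite("pics/crop.png",o)
for n,I,(x0,y0,x1,y1) in(("scene",S,(330,220,475,350)),("top",T,(190,140,285,220))):
    c=I[y0:y1,x0:x1].astype(int);g=((c.max(2)-c.min(2)<25)&(c.min(2)>90)).astype(np.uint8)
    k=max(cv2.findContours(g,0,2)[0],key=cv2.contourArea);hull=cv2.convexHull(k)
    q=cv2.approxPolyDP(hull,6,True)[:,0]+[x0,y0]
    print(n,q.tolist(),cv2.minAreaRect(k+np.array([x0,y0],dtype=np.int32)))
    for p in q:print(p,onz(n,p,.082).round(4))
E
```

```text
(416, 768, 3)
scene [[380, 231], [461, 270], [428, 326], [341, 278]] ((400.942138671875, 273.9361877441406), (102.6824951171875, 67.27473449707031), 29.357755661010742)
[380 231] [0.4647 0.1648 0.082 ]
[461 270] [0.4831 0.3297 0.082 ]
[428 326] [0.6205 0.3158 0.082 ]
[341 278] [0.605  0.1524 0.082 ]
top [[208, 150], [269, 155], [263, 206], [201, 200]] ((234.9019775390625, 177.5194091796875), (64.7207260131836, 51.51241683959961), 5.492324352264404)
[208 150] [0.6122 0.3134 0.082 ]
[269 155] [0.5962 0.1499 0.082 ]
[263 206] [0.459  0.1638 0.082 ]
[201 200] [0.4766 0.327  0.082 ]
```

View pics/crop.png

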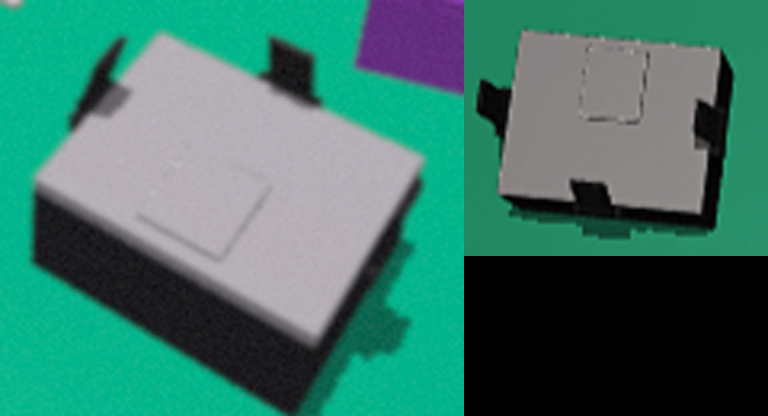

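The crop confirms the grey-lidded case: clips at front (top ~238,204), left (~197,172) and right (~266,178), none at the back. Next I'll triangulate the lid and estimate the clip tips.

Run:
```python
from h import *
P=[]
for s,t in (((380,231),(263,206)),((461,270),(201,200)),((428,326),(208,150)),((341,278),(269,155))):
    p,e=tri(s,t);P.append(p);print(p.round(4),round(e,4))
P=np.array(P);c=P.mean(0);d=(P[2]+P[3]-P[0]-P[1])[:2];e=(P[1]+P[2]-P[0]-P[3])[:2]
print(c,np.arctan2(d[1],d[0]),np.arctan2(-e[0],e[1]),np.linalg.norm(d)/2,np.linalg.norm(e)/2)
y=(np.arctan2(d[1],d[0])+np.arctan2(-e[0],e[1]))/2
X=np.array([np.cos(y),np.sin(y),0]);Y=np.array([-X[1],X[0],0])
b=np.array([c[0],c[1],0])
for nm,h,out in(("front",-.075*X,-X),("left",.09*Y,Y),("right",-.09*Y,-Y)):
    H=b+h+[0,0,.0855]
    print(nm,"hinge",H.round(4),proj("scene",H).round(),proj("top",H).round())
    for a in(1.05,1.57,2.0):
        tip=H+.042*(np.array([0,0,np.sin(a)])-out*np.cos(a));print(a,tip.round(3),proj("scene",tip).round(),proj("top",tip).round())
```

```text
[0.46   0.1639 0.0774] 0.0013
[0.4777 0.3292 0.0759] 0.0007
[0.6148 0.3155 0.0737] 0.0005
[0.5989 0.1503 0.0739] 0.0017
[0.53784542 0.23970721 0.07522421] -0.09815587673541339 -0.10090925546633175 0.13869158525672706 0.16609993398973052
front hinge [0.4632 0.2472 0.0855] [421. 245.] [231. 204.]
1.05 [0.484 0.245 0.122] [419. 238.] [229. 194.]
1.57 [0.463 0.247 0.127] [424. 229.] [227. 202.]
2.0 [0.446 0.249 0.124] [428. 225.] [227. 209.]
left hinge [0.5468 0.3293 0.0855] [451. 294.] [201. 174.]
1.05 [0.545 0.308 0.122] [443. 275.] [205. 171.]
1.57 [0.547 0.329 0.127] [456. 279.] [196. 170.]
2.0 [0.549 0.347 0.124] [466. 285.] [190. 169.]
right hinge [0.5289 0.1502 0.0855] [359. 248.] [268. 179.]
1.05 [0.531 0.171 0.122] [370. 239.] [258. 175.]
1.57 [0.529 0.15  0.127] [360. 232.] [266. 176.]
2.0 [0.527 0.133 0.124] [352. 230.] [273. 177.]
```

Run:
```python
import cv2,numpy as np
S=cv2.imread("pics/scene0.png");T=cv2.imread("pics/top0.png")
f=lambda i:cv2.resize(i,(396,396),interpolation=0)
g=lambda i:cv2.convertScaleAbs(i,alpha=1.6,beta=25)
cv2.imwrite("pics/z.png",g(np.hstack([f(S[255:321,415:481]),f(T[150:194,182:226])])))
```

```text
(no output)
```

View pics/z.png

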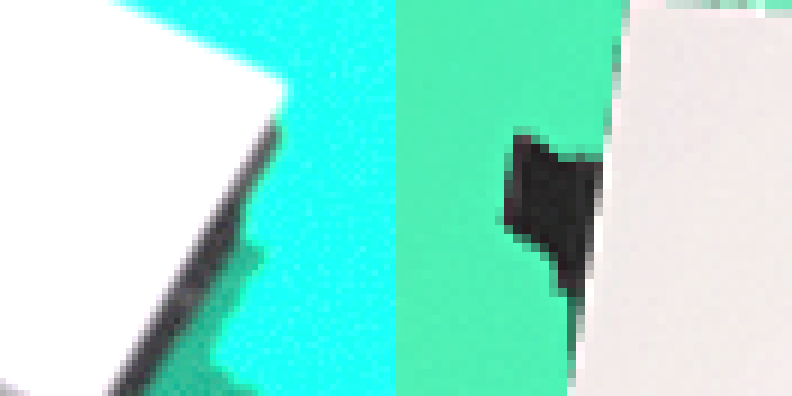

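The left clip is about upright: in the scene view it is edge-on along the rim, and its top-view tip is near (194.5,170). Front and right both lean inward a little. The two-view lid height is 75 mm against the given 82, so there is about 6 mm of calibration and pixel disagreement. I take the centre as ≈ (0.540, 0.240), yaw −0.10, and will use contact force for height. First I align the tool with the case, fingers shut, outside the front clip.

>>> move_arm(
  targets=[
    [[-332,-176,0],[0,0,-12.6],-1],
    [[-332,-176,0],[0,0,-12.6],-1],
    [[-332,-176,0],[0,0,-12.6],-1],
    [[-332,-176,0],[0,0,-12.6],-1],
    [[-332,-176,0],[0,0,-12.6],-1],
    [[-332,-176,0],[0,0,-12.6],-1],
    [[-332,-176,0],[0,0,-12.6],-1],
    [[-332,-176,0],[0,0,-12.6],-1],
    [[-332,-176,0],[0,0,-12.6],-1],
    [[-332,-176,0],[0,0,-12.6],-1],
    [[-332,-176,0],[0,0,-12.6],-1],
  ],
)

```text
time: 1.48
tool_pos: [0.4324, 0.2511, 0.2056]
ee_rot: [3.141, 0.0, 3.043]
wrist_force: [0.1, -0.0, -0.2]
width: 0.0006
```

>>> move_arm(
  targets=[
    [[0,0,50],[0,0,0],-1],
    [[0,0,88],[0,0,0],-1],
    [[0,0,88],[0,0,0],-1],
    [[-18,0,88],[0,0,0],-1],
    [[-36,0,88],[0,0,0],-1],
    [[-43,0,91],[0,0,0],-1],
    [[-48,0,95],[0,0,0],-1],
    [[-52,0,101],[0,0,0],-1],
    [[-55,0,107],[0,0,0],-1],
    [[-57,0,112],[0,0,0],-1],
    [[-57,0,116],[0,0,0],-1],
    [[-57,0,117],[0,0,0],-1],
    [[-57,0,117],[0,0,0],-1],
  ],
)

```text
time: 3.1
tool_pos: [0.4894, 0.2445, 0.0884]
ee_rot: [-3.142, -0.001, 3.041]
wrist_force: [-0.6, 0.3, -0.8]
width: 0.0007
```

Height is as expected and there is no force yet, so I press gently.

>>> move_arm(
  targets=[
    [[0,0,1],[0,0,0],-1],
    [[0,0,2],[0,0,0],-1],
    [[0,0,2],[0,0,0],-1],
  ],
)

```text
time: 3.48
tool_pos: [0.4895, 0.2446, 0.0881]
ee_rot: [3.141, 0.0, 3.041]
wrist_force: [-3.3, -0.9, 7.1]
width: 0.0004
```

>>> move_arm(
  targets=[
    [[0,0,2],[0,0,0],-1],
    [[0,0,2],[0,0,0],-1],
    [[0,0,-50],[0,0,0],-1],
    [[0,0,-83],[0,0,0],-1],
    [[0,40,-83],[0,0,0],-1],
    [[-20,90,-83],[0,0,0],-1],
    [[-51,131,-83],[0,0,0],-1],
    [[-51,131,-83],[0,0,0],-1],
    [[-51,131,-83],[0,0,0],-1],
  ],
)

```text
time: 4.6
tool_pos: [0.5532, 0.3693, 0.1688]
ee_rot: [-3.141, -0.001, 3.041]
wrist_force: [-0.1, 0.3, 0.2]
width: 0.0003
```

Run:
```python
import cv2,numpy as np
from bench import viewer
S=viewer.snapshot("scene");T=viewer.snapshot("top")
f=lambda i:cv2.resize(i[:,:,::-1],(396,396),interpolation=2)
cv2.imwrite("pics/a.png",np.hstack([f(S[200:350,335:485]),f(T[130:230,180:280])]))
```

```text
(no output)
```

View pics/a.png

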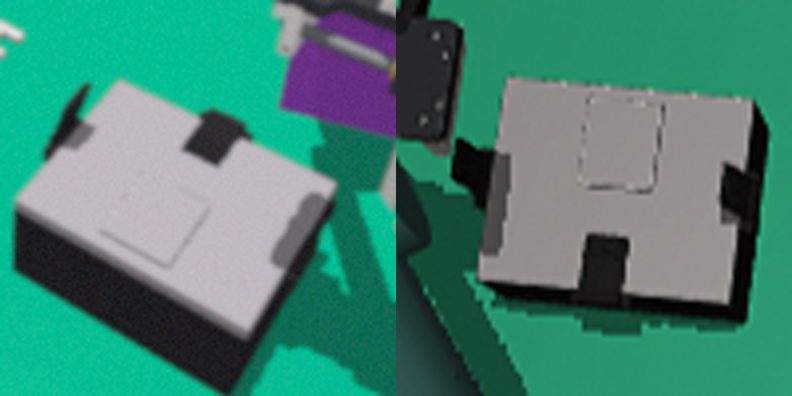

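The front clip lies flat: scene crop (215,135), top crop (605,265). Now the left one.

>>> move_arm(
  targets=[
    [[0,0,51],[0,0,0],-1],
    [[0,0,51],[0,0,0],-1],
    [[0,-20,51],[0,0,0],-1],
    [[0,-38,51],[0,0,0],-1],
    [[0,-45,54],[0,0,0],-1],
    [[0,-50,58],[0,0,0],-1],
    [[0,-54,64],[0,0,0],-1],
    [[0,-57,70],[0,0,0],-1],
    [[0,-60,76],[0,0,0],-1],
    [[0,-60,80],[0,0,0],-1],
    [[0,-60,82],[0,0,0],-1],
    [[0,-60,83],[0,0,0],-1],
    [[0,-60,84],[0,0,0],-1],
    [[0,-60,84],[0,0,0],-1],
  ],
)

```text
time: 6.45
tool_pos: [0.5475, 0.3096, 0.0881]
ee_rot: [-3.141, 0.001, 3.041]
wrist_force: [-4.8, -3.8, 10.5]
width: 0.0005
```

>>> move_arm(
  targets=[
    [[0,0,1],[0,0,0],-1],
    [[0,0,1],[0,0,0],-1],
    [[0,0,-50],[0,0,0],-1],
    [[0,0,-84],[0,0,0],-1],
    [[0,-50,-84],[0,0,0],-1],
    [[0,-100,-84],[0,0,0],-1],
    [[0,-150,-84],[0,0,0],-1],
    [[0,-200,-84],[0,0,0],-1],
    [[0,-200,-84],[0,0,0],-1],
    [[0,-200,-84],[0,0,0],-1],
  ],
)

```text
time: 7.7
tool_pos: [0.5274, 0.1115, 0.1692]
ee_rot: [3.141, -0.0, 3.041]
wrist_force: [0.2, -0.4, -0.3]
width: 0.0003
```

>>> move_arm(
  targets=[
    [[0,0,51],[0,0,0],-1],
    [[0,0,51],[0,0,0],-1],
    [[0,20,51],[0,0,0],-1],
    [[0,38,51],[0,0,0],-1],
    [[0,45,54],[0,0,0],-1],
    [[0,50,58],[0,0,0],-1],
    [[0,54,64],[0,0,0],-1],
    [[0,57,70],[0,0,0],-1],
    [[0,59,76],[0,0,0],-1],
    [[0,59,80],[0,0,0],-1],
    [[0,59,82],[0,0,0],-1],
    [[0,59,83],[0,0,0],-1],
    [[0,59,84],[0,0,0],-1],
    [[0,59,84],[0,0,0],-1],
  ],
)

```text
time: 9.45
tool_pos: [0.5333, 0.1698, 0.0881]
ee_rot: [3.141, 0.001, 3.041]
wrist_force: [-4.4, 0.7, 10.5]
width: 0.0003
```

Same contact height (0.0881) and about 10 N. I add a little press, lift, and retreat clear of the view.

>>> move_arm(
  targets=[
    [[0,0,1],[0,0,0],-1],
    [[0,0,1],[0,0,0],-1],
    [[0,0,-50],[0,0,0],-1],
    [[0,0,-110],[0,0,0],-1],
    [[60,-60,-110],[0,0,0],-1],
    [[110,-110,-110],[0,0,0],-1],
    [[150,-160,-110],[0,0,0],-1],
    [[150,-160,-110],[0,0,0],-1],
    [[150,-160,-110],[0,0,0],-1],
    [[150,-160,-110],[0,0,0],-1],
  ],
)

```text
time: 10.7
tool_pos: [0.3685, 0.0258, 0.1954]
ee_rot: [3.141, 0.0, 3.04]
wrist_force: [0.3, -0.0, 0.2]
width: 0.0005
```

Run:
```python
import cv2,numpy as np
from bench import viewer
S=viewer.snapshot("scene");T=viewer.snapshot("top")
f=lambda i:cv2.resize(i[:,:,::-1],(396,396),interpolation=2)
cv2.imwrite("pics/b.png",np.hstack([f(S[200:350,335:485]),f(T[130:230,180:280])]))
```

```text
(no output)
```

View pics/b.png

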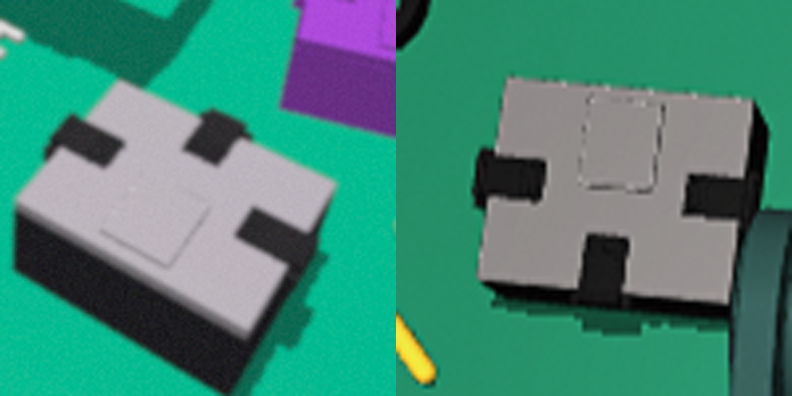

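All three clips lie flat on the lid: front at top crop (605,265), left (510,175), right (715,195), and the same in the scene view. The arm is clear.

```bash
python3 -c "
from bench import order,status
print(status.get_obs()['wrist_force']);print(order.close_job())"
```

```text
[-0.27392713  0.27156625 -0.09732239]
the job is handed in; nothing more can be done
None
```

I folded the front, left and right clips of the grey-lidded case, in that order, with the fingers shut. I pressed each until the fingertips stopped on it. The job was handed in at about 11 s of the 38 s.

- **Flat:** each press stopped at 0.088 m, the height given for a clip's upper face when flat. The last force readings were 7 to 10 N, and each clip then got a further 1 to 2 mm of press whose force I did not read. The final pictures from both cameras show all three clips flat on the lid.
- **Clear of the case:** the arm was away from the case and the wrist force was close to zero when I handed in.
- **Disagreement:** the two-view measurement put the lid at about 75 mm, against the 82 mm given. I used the given height, and the contact heights agreed with it.

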